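# Sort salvaged battery cells by length into the tester

## Task

Switch the cell tester off (lever fully towards the row of shortest bays), then lay every battery cell from the mat flat in a bay of the row made for its length, one cell to a bay, moving the short cell that was left in a long bay to its own row as well. When all cells are in, switch the tester back on (lever fully the other way), leaving the tape, jar and screwdriver where they are.

Things in the scene. Friction and masses are not known exactly. Their poses are not given: they have to be found in the camera images.
- tester: Cell tester, a grey box 204 mm (x) by 244 mm (y, from -115 to +129 mm), fixed but placed and turned differently each time. Origin on the bench below the middle of its deck's length; z up, x from the short row to the long row (roughly away from the robot), y to the left. Deck 28 mm above the bench with nine open bays, three rows of three; switch lever on the strip along its +y side.
- switch (a joint): Switch lever, a white ball of 26 mm on a rod, hinged about the tester's y axis at (-20, 90, 44) mm in its frame, 50 mm from hinge to ball centre. 0 = off, leaning 0.5 rad to the tester's -x; 1.0 rad = on, leaning 0.5 rad to its +x; stops at both ends. Stays where left; takes about 1.5 N at the ball. Its block, 70 (x) by 50 (y) mm, ends 47 mm above the bench, the hinge barrel on it 57 mm.
- switch_tip (a point): Centre of the ball at the end of the switch lever (about 88 mm above the bench at either end of its swing).
- row_short (a point): Centre of the middle bay of the row for short cells, on the bay floor, at (-72, -32, 20) mm in the tester's frame, axes as the tester's. Each bay is a rectangular pocket 42 mm long (x), 28 mm wide (y) and 8 mm deep; the other two bays of the row lie 52 mm to either side along y. A cell lies flat along x, one to a bay, either way round, and stands 10 mm proud.
- row_medium (a point): Centre of the middle bay of the row for medium cells, on the bay floor, at (-14, -32, 20) mm in the tester's frame, axes as the tester's. Each bay is a rectangular pocket 56 mm long (x), 28 mm wide (y) and 8 mm deep; the other two bays of the row lie 52 mm to either side along y. A cell lies flat along x, one to a bay, either way round, and stands 10 mm proud.
- row_long (a point): Centre of the middle bay of the row for long cells, on the bay floor, at (58, -32, 20) mm in the tester's frame, axes as the tester's. Each bay is a rectangular pocket 70 mm long (x), 28 mm wide (y) and 8 mm deep; the other two bays of the row lie 52 mm to either side along y. A cell lies flat along x, one to a bay, either way round, and stands 10 mm proud.
- short1_center (a point): Centre of a short cell: a plain aluminium prismatic battery cell 36 mm long (x), 22 mm wide (y) and 18 mm high (z), black cap at its +x end, 32 g. Always present; at the start it lies in a bay of the row of long cells, where it does not belong.
- short2_center (a point): Centre of a short cell: a plain aluminium prismatic battery cell 36 mm long (x), 22 mm wide (y) and 18 mm high (z), black cap at its +x end, 32 g. May be absent. At the start it lies flat, turned anyhow, on the 3 mm thick blue mat to the right of the tester.
- short3_center (a point): Centre of a short cell: a plain aluminium prismatic battery cell 36 mm long (x), 22 mm wide (y) and 18 mm high (z), black cap at its +x end, 32 g. May be absent. At the start it lies flat, turned anyhow, on the 3 mm thick blue mat to the right of the tester.
- medium1_center (a point): Centre of a medium cell: a plain aluminium prismatic battery cell 50 mm long (x), 22 mm wide (y) and 18 mm high (z), black cap at its +x end, 44 g. May be absent. At the start it lies flat, turned anyhow, on the 3 mm thick blue mat to the right of the tester.
- medium2_center (a point): Centre of a medium cell: a plain aluminium prismatic battery cell 50 mm long (x), 22 mm wide (y) and 18 mm high (z), black cap at its +x end, 44 g. May be absent. At the start it lies flat, turned anyhow, on the 3 mm thick blue mat to the right of the tester.
- medium3_center (a point): Centre of a medium cell: a plain aluminium prismatic battery cell 50 mm long (x), 22 mm wide (y) and 18 mm high (z), black cap at its +x end, 44 g. May be absent. At the start it lies flat, turned anyhow, on the 3 mm thick blue mat to the right of the tester.
- long1_center (a point): Centre of a long cell: a plain aluminium prismatic battery cell 64 mm long (x), 22 mm wide (y) and 18 mm high (z), black cap at its +x end, 56 g. Always present; at the start it already lies in a bay of its own row.
- long2_center (a point): Centre of a long cell: a plain aluminium prismatic battery cell 64 mm long (x), 22 mm wide (y) and 18 mm high (z), black cap at its +x end, 56 g. May be absent. At the start it lies flat, turned anyhow, on the 3 mm thick blue mat to the right of the tester.
- long3_center (a point): Centre of a long cell: a plain aluminium prismatic battery cell 64 mm long (x), 22 mm wide (y) and 18 mm high (z), black cap at its +x end, 56 g. May be absent. At the start it lies flat, turned anyhow, on the 3 mm thick blue mat to the right of the tester.
- tape_mid (a point): Roll of yellow tape lying flat among the cells on the mat, 56 mm across, 18 mm high; the point is its centre. Not to be disturbed.
- flux_mid (a point): Amber jar with a white cap among the cells on the mat, 42 mm across, 36 mm high; the point is its centre. Not to be disturbed.
- driver: Screwdriver lying beyond the mat, 160 mm long; the point lies on its axis. Not to be disturbed.
There are look-alikes about, which are no part of the job. What is shaped like the part that bears medium2_center but green is not meant. Leave any turquoise look-alike of the part that bears long3_center alone.

How it is judged:
By the outcome, as a careful person would: the job done as asked, in the order asked, and still so for the second after the job is handed in, with the robot touching nothing.
Of short2, short3, medium1, medium2, medium3, long2, long3 only 5 to 7 are there at a start; the rules pass over those that are not, and their reading is None.
At some moment in a run one of short2, short3, medium1, medium2, medium3, long2, long3 may be knocked a few centimetres aside while the robot is not near it.
Once in a run the grip may slacken for a moment while it holds something.
It also fails if it takes over 210 s, if anything falls off the work surface, if the arm or the gripper's body presses on something with over 40 N, if the wrist force passes 120 N, or if a joint passes its speed limit or range.

## Robot

A 6-joint arm with a two-finger parallel gripper is mounted at the origin on the work surface. World frame = base frame: x ahead of the robot, y to its left, z up, the work surface at z = 0. Lengths are in m, angles in rad, forces in N, time in s.
With the tool pointing down it reaches from about 0.375 to 0.925 m from the base axis. Payload 5.7 kg.
Tool frame: the origin (TCP) lies on the mounting face of the last link; the fingertips stand 182 mm ahead of it and the grasp point (between the pads) lies 163 mm ahead of it; z points along the fingers, y is the line along which they close (so a half turn about z gives the same grasp; the last joint's range is limited). The gripper opens to 88 mm and grips with 3 to 60 N. Pads are 20 mm wide; open, the fingers measure 115 mm over their backs; the gripper's body (75 mm by 178 mm) begins 61 mm behind the grasp point.
Start: joints at [-1.452, 0.359, 1.51, -0, 1.272, -0.115], TCP at [0.139, -0.584, 0.405] pointing down, gripper open.
Joint ranges: [-2.97, 2.97], [-1.01, 2.36], [0.21, 2.38], [-0.96, 4.11], [0.2, 2.71], [-2.98, 2.98]. Speed limits (rad/s): [2.39, 2.39, 3.14, 3.14, 3.14, 3.14].

## Interface

Orientations are given as a rotation vector (axis times angle).
In Python, from cell import * gives the robot as it stands.
- The arm moves only by the shell command python3 -m pendant 'ROWS'. ROWS is JSON, a list of rows, each a list of 7 numbers: the opening in per cent of the stroke, from 0 (shut) to 100 (fully open), then the shift along the world's x, y, z in m, then the turn, a rotation vector about the world's x, y, z in rad. A call has 1 to 20 rows; each row is the pose to reach, as a shift and turn from the pose commanded when the call began; what a row does not reach only later rows make up. A row lasts 1/12 s, in which the tool goes at most 41.7 mm and 7.16 degrees, less where a joint would pass 70% of its speed; a pose out of reach is approached as far as the arm can. A call with a gripper value outside its range is refused whole. The fingers move at their own pace and stop on an object; the grip force is fixed at half the most. Time passes only in rows, so rows that repeat a pose let the fingers close. It gives the time, the measured TCP pose, the force, the opening and the grip force at its end, in the units of the state.
- state(): the state, without advancing time (a new reading comes with each control period).
- camera(name): name is "scene" or "top" or "wrist"; returns the picture (480x640x3 uint8, red, green, blue); there is no depth.
- camera_params(name): a dict with "fx", "fy", "cx", "cy" (pixels), "k1" (the pictures are not rectified: a ray, as slopes to the right and down, at radius r is drawn at 1 + k1 r^2 times it, then the intrinsics apply), "R" (3x3) and "t" (3): a world point X has camera coordinates R X + t; the wrist camera has in their place "mount" (4x4, takes a point from camera to tool coordinates, whose origin is the TCP and whose axes are the flange's). Camera axes: x right, y down, z forward; pixel columns grow to the right and rows downward; lengths in m; the calibration is good to about 2 mm. A picture is of the moment at which its call begins: read the wrist's pose just before it. camera_params takes no time and is no camera call.
- hand_in(): hands the job in; it is judged then, once.
Trained networks look in the newest picture that a camera, given by its name, has taken for a name from the list of things; names that differ only in an ending like _2 or _b are one class to them, and where a whole thing is asked for, a point or a joint stands for the part that bears it (a point fixed in the world has none). Each returns a list of dicts, best first, with "score" (0 to 1); they miss things now and then, are a little off and sometimes report something else, mostly with a low value. They report only what shows in the picture. A call takes as long as a camera call. They do not tell look-alikes from the thing itself.
- search_frame(thing, camera): "xyz" ([x, y, z] in m, in the coordinates of the camera as it stood for that picture, good to about 4 mm: the middle of the surface that is visible of it).
- landmark_of(thing, camera): "xyz" ([x, y, z] in m, in the coordinates of the camera as it stood for that picture, good to about 4 mm: a listed point, or the origin of a listed thing).
The state is a dict: "time_s": time; "q": joint angles; "qd": joint speeds; "tau": joint torques, N m; "position": TCP position; "orientation": TCP orientation; "contact_force": force on the tool from outside, world axes, zero at the start; "ft_torque": the same for the moment, N m; "finger_gap": finger opening in m; "grip_force": force on a finger pad.
Only numpy, scipy, OpenCV 4.12 (cv2) and the standard library are available. Lean on these libraries where they do the work, as an engineer would, in place of code of your own. Each camera call takes 0.05 s, during which the arm holds its last target. There are 200 camera calls.

## Working session

There is one attempt and no reset: what is moved stays moved. The work goes in short steps, Python scripts to look and compute and a shell command to move; the robot and the scene stay as the last step left them, time stands still between calls to the robot, and variables do not carry over. Pictures are saved under pics/ and viewed, at most 14 in all, crops included, and the job is handed in when it is done.

```bash
ls; mkdir -p pics
python3 - <<'E'
from cell import *
import cv2,numpy as np
for n in ["top","scene"]:
    im=camera(n); cv2.imwrite(f"pics/{n}0.png",im[:,:,::-1])
    p=camera_params(n); print(n,{k:np.round(v,4).tolist() for k,v in p.items()})
print(camera_params("wrist"))
s=state();print(s)
E
```

```text
pics
top {'fx': 522.0442, 'fy': 522.0442, 'cx': 335.0412, 'cy': 239.4017, 'k1': 0.0394, 'R': [[0.0105, -0.9999, 0.0049], [-0.9982, -0.0107, -0.0596], [0.0597, -0.0043, -0.9982]], 't': [-0.0525, 0.4864, 1.1481]}
scene {'fx': 450.1089, 'fy': 450.1089, 'cx': 319.6166, 'cy': 242.753, 'k1': -0.0907, 'R': [[-0.5158, 0.8566, 0.0132], [0.6216, 0.3848, -0.6824], [-0.5896, -0.3438, -0.7309]], 't': [0.2798, -0.2323, 1.3117]}
{'fx': 386.2747662047333, 'fy': 386.2747662047333, 'cx': 326.48198818044193, 'cy': 243.340129952297, 'k1': -0.05288418758188456, 'mount': array([[ 5.40171978e-05, -9.65817455e-01, -2.59223150e-01,
         6.92612129e-02],
       [ 9.99999642e-01,  2.71043203e-04, -8.01475788e-04,
        -5.33458319e-04],
       [ 8.44339978e-04, -2.59223014e-01,  9.65817124e-01,
         2.09416259e-02],
       [ 0.00000000e+00,  0.00000000e+00,  0.00000000e+00,
         1.00000000e+00]])}
{'time_s': 0.1, 'q': array([-1.45211607e+00,  3.59438562e-01,  1.51131213e+00, -4.43873572e-06,
        1.27247072e+00, -1.15104358e-01]), 'qd': array([ 0.00075232, -0.00201516, -0.00202987, -0.0001992 , -0.00027621,
        0.00126599]), 'tau': array([-4.88870737e-04, -5.16359997e+01, -2.71406329e+01,  6.74655894e-02,
        2.76171538e-02, -2.38771725e-05]), 'position': array([ 0.13894841, -0.58336804,  0.40389466]), 'orientation': array([-3.11853615e+00, -3.66204381e-01,  1.12312424e-05]), 'contact_force': array([ 0.30321411,  0.55052003, -0.61197953]), 'ft_torque': array([ 0.03055718, -0.00399491, -0.00197042]), 'grip_force': 0.0, 'finger_gap': 0.0880203125223519}
```

View pics/top0.png

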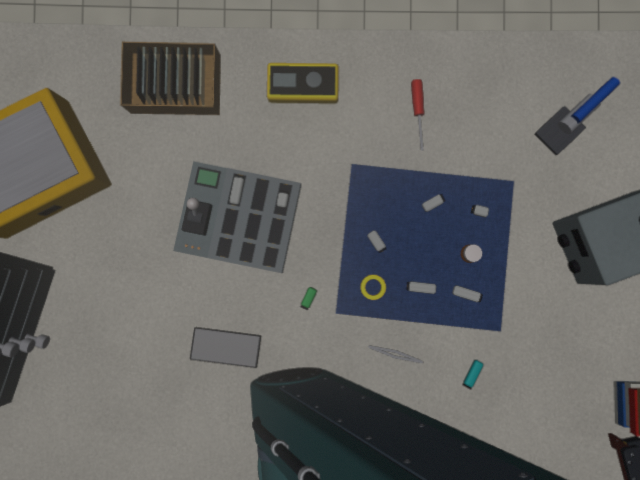

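View pics/scene0.png

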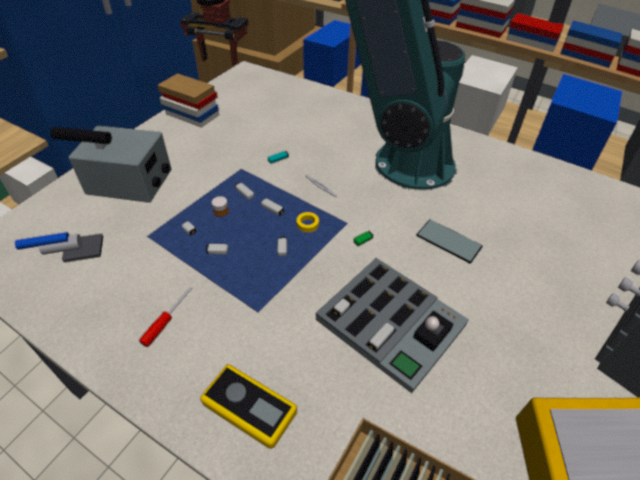

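```bash
cat > h.py <<'E'
from cell import *
import cv2,numpy as np
from scipy.spatial.transform import Rotation as Ro
from scipy.optimize import least_squares
def cam(n,s=None):
    p=camera_params(n)
    if n=="wrist":
        T=np.eye(4);T[:3,:3]=Ro.from_rotvec(s["orientation"]).as_matrix();T[:3,3]=s["position"]
        M=T@p["mount"];R=M[:3,:3].T;t=-R@M[:3,3]
    else: R=np.array(p["R"]);t=np.array(p["t"])
    return dict(R=R,t=t,K=np.array([[p["fx"],0,p["cx"]],[0,p["fy"],p["cy"]],[0,0,1]]),d=np.array([p["k1"],0,0,0,0]))
def proj(c,X): return cv2.projectPoints(np.array(X,float).reshape(-1,3),cv2.Rodrigues(c["R"])[0],c["t"],c["K"],c["d"])[0][:,0]
def unproj(c,px,z):
    u=cv2.undistortPoints(np.array(px,float).reshape(-1,1,2),c["K"],c["d"])[:,0]
    D=np.c_[u,np.ones(len(u))]@c["R"];C=-c["R"].T@c["t"]
    return C+D*((z-C[2])/D[:,2])[:,None]
def w(c,x): return c["R"].T@(np.array(x)-c["t"])
def tw(p,P):  # tester frame (x,y) -> world
    P=np.atleast_2d(P);a=p[2];return np.c_[p[0]+np.cos(a)*P[:,0]-np.sin(a)*P[:,1],p[1]+np.sin(a)*P[:,0]+np.cos(a)*P[:,1]]
def fit(P,W): return least_squares(lambda p:(tw(p,P)-W[:,:2]).ravel(),[.5,.15,-.2])
E
python3 - <<'E'
from h import *
c=cam("top");im=cv2.imread("pics/top0.png")
C=[[.102,.129],[.102,-.115],[-.102,-.115],[-.102,.129]]
r=fit(C,unproj(c,[[195,162],[301,183],[281,272],[175,251]],.028));print("tester",r.x,np.round(r.fun*1e3,1))
for n in ["short1_center","medium1_center","long1_center"]:
    for d in search_frame(n,"top")[:8]:
        x=w(c,d["xyz"]);print(n,round(d["score"],2),x.round(3),proj(c,x)[0].round())
print(landmark_of("switch_tip","top")[:1],[w(c,d["xyz"]) for d in landmark_of("switch_tip","top")[:1]], [w(c,d["xyz"]) for d in landmark_of("tester","top")[:1]])
h=cv2.cvtColor(im,cv2.COLOR_BGR2HSV)
m=((h[...,1]<70)&(h[...,2]>75)).astype(np.uint8);m[:,:345]=0;m[:170]=0;m[325:]=0;m[:,508:]=0
for k in cv2.findContours(m,0,1)[0]:
    if 60<cv2.contourArea(k)<600:
        b=cv2.minAreaRect(k);q=unproj(c,cv2.boxPoints(b),.021)
        print(np.round(b[0]),np.round(b[1],1),q.mean(0).round(3),np.linalg.norm(np.diff(q,axis=0),axis=1).round(3))
s=state();print(Ro.from_rotvec(s["orientation"]).as_matrix().round(2))
E
```

```text
tester [ 0.53234195  0.15970001 -0.19084275] [ 2.8  3.   0.3 -1.9 -2.9 -4.2 -0.2  3.2]
short1_center 0.62 [0.578 0.071 0.033] [282. 197.]
short1_center 0.55 [ 0.375 -0.242  0.021] [423. 291.]
medium1_center 0.62 [ 0.574 -0.264  0.017] [432. 201.]
long1_center 0.67 [0.591 0.17  0.041] [236. 190.]
[{'xyz': [-0.2984, -0.0723, 1.0946], 'score': 0.55}] [array([0.55186672, 0.25210859, 0.08553548])] [array([0.53301253, 0.16218951, 0.00144715])]
[392. 319.] [10. 94.] [ 0.313 -0.174  0.021] [0.206 0.022 0.206]
[466. 293.] [27.6 10.2] [ 0.371 -0.337  0.021] [0.022 0.06  0.022]
[422. 287.] [27.2 10.5] [ 0.383 -0.241  0.021] [0.023 0.06  0.023]
[504. 287.] [74.  6.] [ 0.386 -0.42   0.021] [0.013 0.162 0.013]
[473. 252.] [17.7 17.7] [ 0.461 -0.352  0.021] [0.039 0.039 0.039]
[376. 240.] [20.8 10.8] [ 0.486 -0.138  0.021] [0.024 0.046 0.024]
[481. 210.] [14.1 10.2] [ 0.555 -0.371  0.021] [0.023 0.031 0.023]
[432. 203.] [10.5 20.4] [ 0.57  -0.262  0.021] [0.046 0.023 0.046]
[458. 175.] [10. 99.] [ 0.633 -0.318  0.021] [0.22  0.022 0.22 ]
[348. 198.] [57.  6.] [ 0.578 -0.075  0.021] [0.013 0.128 0.013]
[[ 0.97  0.23 -0.  ]
 [ 0.23 -0.97  0.  ]
 [ 0.   -0.   -1.  ]]
```

```bash
python3 -m pendant '[[100,0.10,0.12,0,0,0,-0.1],[100,0.2,0.24,0,0,0,-0.2],[100,0.42,0.74,0,0,0,-0.425],[100,0.42,0.74,0,0,0,-0.425],[100,0.42,0.74,0,0,0,-0.425],[100,0.42,0.74,0,0,0,-0.425],[100,0.42,0.74,0,0,0,-0.425],[100,0.42,0.74,0,0,0,-0.425],[100,0.42,0.74,0,0,0,-0.425],[100,0.42,0.74,0,0,0,-0.425],[100,0.42,0.74,0,0,0,-0.425],[100,0.42,0.74,0,0,0,-0.425],[100,0.42,0.74,0,0,0,-0.425],[100,0.42,0.74,0,0,0,-0.425],[100,0.42,0.74,0,0,0,-0.425],[100,0.42,0.74,0,0,0,-0.425],[100,0.42,0.74,0,0,0,-0.425],[100,0.42,0.74,0,0,0,-0.425],[100,0.42,0.74,0,0,0,-0.425],[100,0.42,0.74,0,0,0,-0.425]]'
python3 -m pendant '[[0,0,0,0,0,0,0],[0,0,0,0,0,0,0],[0,0,0,0,0,0,0],[0,0,0,0,0,0,0]]'
python3 - <<'E'
from h import *
s=state();im=camera("wrist");cv2.imwrite("pics/w1.png",im[:,:,::-1]);print(s["position"],Ro.from_rotvec(s["orientation"]).as_matrix().round(3),s["q"].round(2))
import json;json.dump({k:list(s[k]) for k in["position","orientation"]},open("w1.json","w"))
E
```

```text
time_s: 2.07
position: [0.5505, 0.1419, 0.4047]
orientation: [-3.127, 0.299, -0.001]
contact_force: [0.7, -1.2, 1.0]
finger_gap: 0.088
grip_force: 0.0
time_s: 2.4
position: [0.5492, 0.1386, 0.4045]
orientation: [3.127, -0.301, -0.001]
contact_force: [-0.5, -0.8, -0.0]
finger_gap: 0.0646
grip_force: 0.0
[0.54924353 0.13859123 0.40445294] [[ 0.982 -0.191 -0.001]
 [-0.191 -0.982 -0.   ]
 [-0.001  0.001 -1.   ]] [ 0.13  0.31  1.58 -0.    1.25  1.89]
```

View pics/w1.png

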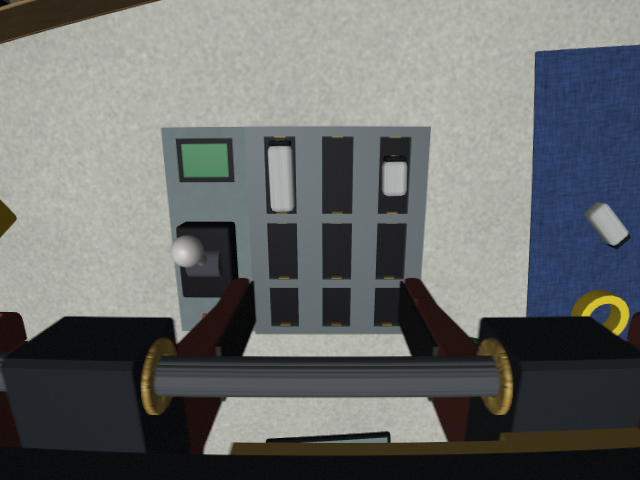

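```bash
cat >> h.py <<'E'
import json
def fit_tester(im,s,p0):
    c=cam("wrist",s);g=cv2.cvtColor(im,cv2.COLOR_BGR2GRAY)
    m=(g<62).astype(np.uint8);P=[];W=[]
    bx={-.072:.042,-.014:.056,.058:.070}
    cs=[k for k in cv2.findContours(m,1,2)[0] if 400<cv2.contourArea(k)<4000]
    for x,L in bx.items():
        for y in(.02,-.032,-.084):
            e=proj(c,np.r_[tw(p0,[x,y])[0],.028])[0]
            for k in cs:
                b=cv2.minAreaRect(k)
                if np.hypot(*(np.array(b[0])-e))<12:
                    q=unproj(c,cv2.boxPoints(b),.028);d=np.linalg.norm(np.diff(q,axis=0),axis=1)
                    if abs(d[:2].max()-L)<.006 and abs(d[:2].min()-.028)<.006: P.append([x,y]);W.append(q.mean(0))
    r=fit(np.array(P),np.array(W));return r.x,P,(r.fun*1e3).round(1)
E
python3 - <<'E'
from h import *
s=json.load(open("w1.json"));im=cv2.imread("pics/w1.png")
p,P,f=fit_tester(im,s,[.532,.160,-.19]);print(p.tolist(),len(P),f)
c=cam("wrist",s)
C=[[.102,.129],[.102,-.115]]
print(proj(c,np.c_[tw(p,C),[.028]*2]))
a=np.array
print(search_frame("switch_tip","wrist")[:1],[w(c,d["xyz"]) for d in landmark_of("switch_tip","wrist")[:1]],tw(p,[[.004,.09],[-.044,.09]]), "ball px",unproj(c,[[187,251]],.088))
E
```

```text
[0.5331097596464648, 0.1644146342229582, -0.19211454935049416] 8 [-0.4 -0.  -0.3  0.5  0.1 -0.2  0.1 -0.   0.1 -0.1  0.2  0.1  0.2 -0.1
  0.1 -0.1]
[[157.21257259 126.74706914]
 [430.79774406 126.01670801]]
[{'xyz': [-0.1096, 0.0054, 0.3002], 'score': 0.82}] [array([0.55489181, 0.24834135, 0.08879684])] [[0.55422032 0.25199514]
 [0.50710339 0.26116001]] ball px [[0.55398451 0.25155303 0.088     ]]
```

```bash
python3 -m pendant '[[0,0.0215,0.053,0,0,0,0],[0,0.0425,0.106,0,0,0,0],[0,0.0425,0.106,-0.03,0,0,0],[0,0.0425,0.106,-0.06,0,0,0],[0,0.0425,0.106,-0.09,0,0,0],[0,0.0425,0.106,-0.12,0,0,0],[0,0.0425,0.106,-0.15,0,0,0],[0,0.0425,0.106,-0.15,0,0,0],[0,0.0425,0.106,-0.15,0,0,0],[0,0.0425,0.106,-0.15,0,0,0],[0,0.0425,0.106,-0.15,0,0,0],[0,0.0425,0.106,-0.15,0,0,0]]'
```

```text
time_s: 3.55
position: [0.5934, 0.2457, 0.2571]
orientation: [-3.126, 0.3, -0.006]
contact_force: [0.3, -0.9, 0.4]
finger_gap: 0.0004
grip_force: 0.0
```

```bash
python3 -m pendant '[[0,-0.01,0.002,0,0,0,0],[0,-0.02,0.004,0,0,0,0],[0,-0.03,0.006,0,0,0,0],[0,-0.04,0.008,0,0,0,0],[0,-0.05,0.010,0,0,0,0],[0,-0.058,0.0115,0,0,0,0],[0,-0.062,0.012,0,0,0,0],[0,-0.066,0.013,0,0,0,0],[0,-0.066,0.013,0,0,0,0],[0,-0.066,0.013,0,0,0,0]]'
python3 - <<'E'
from h import *
im=camera("top");cv2.imwrite("pics/t2.png",cv2.resize(im[150:280,160:310,::-1],None,fx=4,fy=4))
print([w(cam("top"),d["xyz"]) for d in landmark_of("switch_tip","top")[:1]])
E
```

```text
time_s: 4.38
position: [0.53, 0.2579, 0.255]
orientation: [3.127, -0.297, 0.017]
contact_force: [17.0, -7.2, -9.6]
finger_gap: 0.0008
grip_force: 9.0
[array([0.50509438, 0.26072786, 0.08710916])]
```

```bash
python3 -m pendant '[[0,0.01,-0.002,0,0,0,0],[0,0.02,-0.004,0,0,0,0],[0,0.03,-0.006,0.03,0,0,0],[40,0.03,-0.006,0.06,0,0,0],[40,0.03,-0.006,0.06,0,0,0],[40,0.03,-0.006,0.06,0,0,0]]'
python3 - <<'E'
from h import *
s=json.load(open("w1.json"));im=cv2.imread("pics/w1.png")
c=cam("wrist",s);p=[0.5331,0.1644,-0.1921]
cv2.imwrite("pics/c3.png",cv2.resize(im[120:230,250:430],None,fx=4,fy=4,interpolation=cv2.INTER_CUBIC))
Ri=np.array([[np.cos(p[2]),-np.sin(p[2])],[np.sin(p[2]),np.cos(p[2])]])
q=unproj(c,[[395,155],[395,196],[383,175],[407,175]],.038)[:,:2]
print(((q-p[:2])@Ri).round(4))
E
```

```text
time_s: 4.98
position: [0.5566, 0.2529, 0.3159]
orientation: [-3.126, 0.3, -0.002]
contact_force: [0.7, 0.2, 0.3]
finger_gap: 0.017
grip_force: 0.0
[[ 0.0769 -0.0824]
 [ 0.0408 -0.0839]
 [ 0.0595 -0.0724]
 [ 0.0596 -0.0938]]
```

View pics/c3.png

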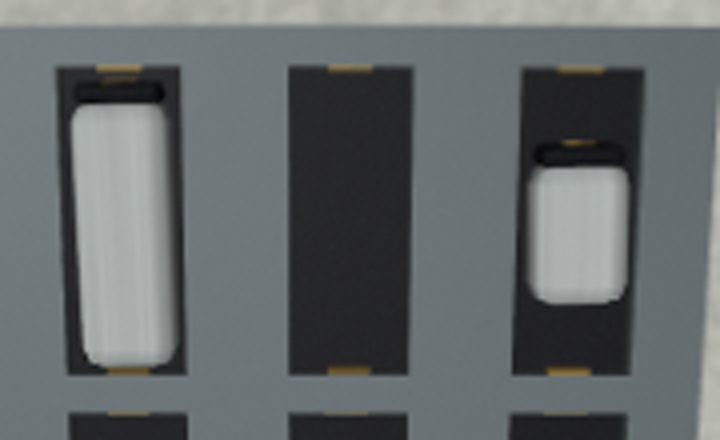

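```bash
python3 -m pendant '[[40,0.004,-0.036,0,0,0,0],[40,0.008,-0.073,0,0,0,0],[40,0.012,-0.11,0,0,0,0],[40,0.015,-0.15,0,0,0,0],[40,0.018,-0.181,0,0,0,0],[40,0.018,-0.181,-0.03,0,0,0],[40,0.018,-0.181,-0.06,0,0,0],[40,0.018,-0.181,-0.085,0,0,0],[40,0.018,-0.181,-0.096,0,0,0],[40,0.018,-0.181,-0.103,0,0,0],[40,0.018,-0.181,-0.103,0,0,0],[40,0.018,-0.181,-0.103,0,0,0],[40,0.018,-0.181,-0.103,0,0,0],[20,0.018,-0.181,-0.103,0,0,0],[10,0.018,-0.181,-0.103,0,0,0],[10,0.018,-0.181,-0.103,0,0,0],[10,0.018,-0.181,-0.103,0,0,0],[10,0.018,-0.181,-0.103,0,0,0]]'
python3 - <<'E'
from h import *
s=state();im=camera("wrist");cv2.imwrite("pics/w4.png",im[:,:,::-1]);print(s["position"])
E
```

```text
time_s: 6.48
position: [0.5745, 0.0717, 0.2118]
orientation: [-3.127, 0.3, -0.001]
contact_force: [-0.4, 0.5, 2.8]
finger_gap: 0.0218
grip_force: 30.0
[0.57451242 0.0717058  0.21184878]
```

View pics/w4.png

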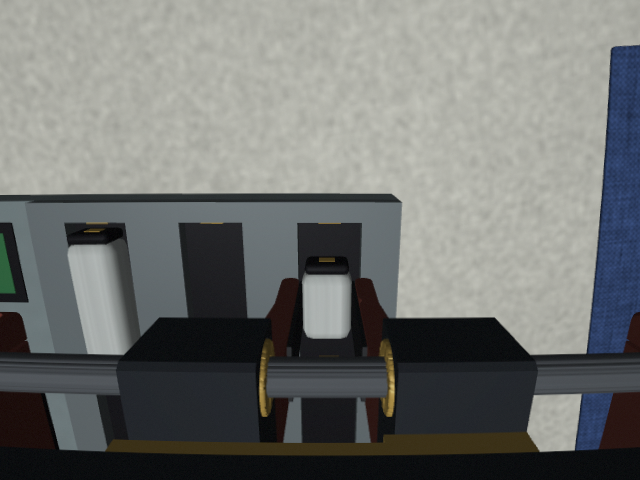

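```bash
cat >> h.py <<'E'
def held(im=None):
    "bounding box of bright held cell between the fingers; L/R/top/bottom px"
    if im is None: im=camera("wrist")[:,:,::-1]
    h=cv2.cvtColor(np.ascontiguousarray(im),cv2.COLOR_BGR2HSV);m=((h[...,2]>125)&(h[...,1]<40)).astype(np.uint8)
    roi=np.zeros_like(m);roi[190:352,296:358]=1;m*=roi
    n,l,st,ce=cv2.connectedComponentsWithStats(m);i=l[320,327]
    return st[i].tolist(),ce[i].round(1),cv2.minAreaRect(cv2.findContours((l==i).astype(np.uint8),0,1)[0][0]) if i else None
E
python3 -m pendant '[[10,0,0,0.02,0,0,0],[10,0,0,0.045,0,0,0],[10,-0.032,0.006,0.045,0,0,0],[10,-0.064,0.012,0.045,0,0,0],[10,-0.096,0.018,0.045,0,0,0],[10,-0.128,0.024,0.045,0,0,0],[10,-0.128,0.024,0.045,0,0,0],[10,-0.128,0.024,0.045,0,0,0],[10,-0.128,0.024,0.03,0,0,0],[10,-0.128,0.024,0.02,0,0,0],[10,-0.128,0.024,0.02,0,0,0]]'
python3 - <<'E'
from h import *
print(held(cv2.imread("pics/w4.png")))
s=state();print(s["position"]);print(held());im=camera("wrist");cv2.imwrite("pics/w5.png",im[:,:,::-1])
p=[0.5331,0.1644,-0.1921]
Ri=np.array([[np.cos(p[2]),-np.sin(p[2])],[np.sin(p[2]),np.cos(p[2])]])
print((s["position"][:2]-p[:2])@Ri)
E
```

```text
time_s: 7.45
position: [0.4476, 0.0954, 0.2306]
orientation: [3.127, -0.3, -0.0]
contact_force: [-0.4, -0.9, -0.5]
finger_gap: 0.0218
grip_force: 30.0
([303, 275, 46, 63, 2797], array([325.6, 305.8]), ((325.5, 306.0), (62.0, 45.0), 90.0))
[0.4475815  0.09541115 0.23057148]
([300, 275, 54, 77, 3708], array([326.1, 314. ]), ((326.5, 313.0), (76.0, 53.0), 90.0))
[-0.07077403 -0.08404708]
```

View pics/w5.png

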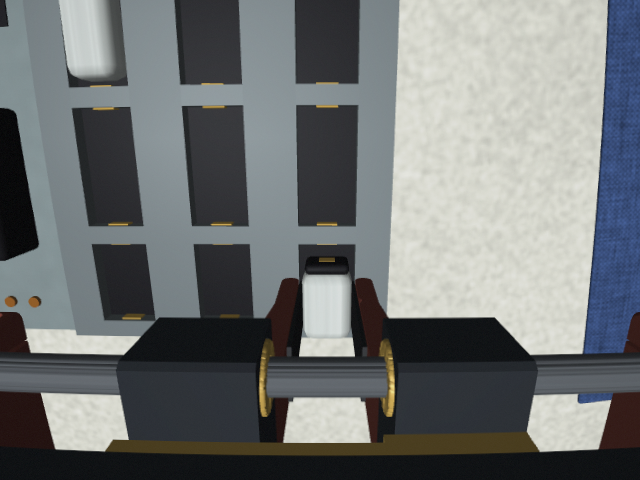

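```bash
python3 -m pendant '[[10,-0.001,0,-0.006,0,0,0],[10,-0.001,0,-0.012,0,0,0],[10,-0.001,0,-0.018,0,0,0],[10,-0.001,0,-0.0185,0,0,0],[10,-0.001,0,-0.0185,0,0,0],[10,-0.001,0,-0.0185,0,0,0]]'
```

```text
time_s: 8.05
position: [0.4454, 0.0956, 0.213]
orientation: [-3.127, 0.3, 0.0]
contact_force: [0.6, 1.1, -0.4]
finger_gap: 0.0216
grip_force: 30.0
```

```bash
python3 -m pendant '[[40,0,0,0,0,0,0],[40,0,0,0,0,0,0],[40,0,0,0,0,0,0],[40,0,0,0.03,0,0,0],[40,0,0,0.07,0,0,0],[100,0,-0.03,0.1,0,0,0],[100,-0.01,-0.065,0.115,0,0,0],[100,-0.015,-0.1,0.13,0,0,0],[100,-0.02,-0.14,0.145,0,0,0],[100,-0.025,-0.18,0.16,0,0,0],[100,-0.025,-0.22,0.17,0,0,0],[100,-0.025,-0.26,0.18,0,0,0],[100,-0.025,-0.3,0.19,0,0,0],[100,-0.025,-0.345,0.19,0,0,0],[100,-0.025,-0.345,0.19,0,0,0],[100,-0.025,-0.345,0.19,0,0,0],[100,-0.025,-0.345,0.19,0,0,0]]'
python3 - <<'E'
from h import *
s=state();im=camera("wrist");cv2.imwrite("pics/w6.png",im[:,:,::-1]);print(s["position"],s["q"].round(2))
json.dump({k:list(s[k]) for k in["position","orientation"]},open("w6.json","w"))
E
```

```text
time_s: 9.47
position: [0.42, -0.249, 0.4028]
orientation: [-3.126, 0.302, 0.001]
contact_force: [-0.4, 0.4, 0.3]
finger_gap: 0.0878
grip_force: 0.0
[ 0.41995928 -0.24902352  0.40275393] [-0.68  0.2   1.75  0.    1.2   1.09]
```

View pics/w6.png

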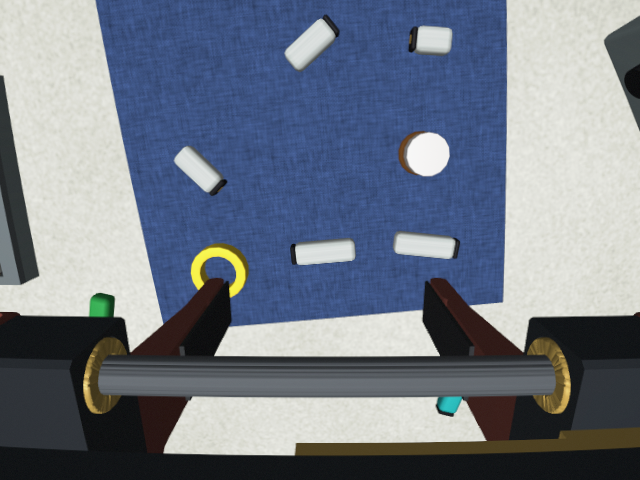

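```bash
cat >> h.py <<'E'
from scipy.optimize import minimize
def cellpose(im,s,px,L,zb=.003):
    "fit x,y,yaw of a cell lying on the mat to its silhouette (not blue)"
    c=cam("wrist",s);h=cv2.cvtColor(im,cv2.COLOR_BGR2HSV)
    m=((h[...,1]<95)|(h[...,2]<45)).astype(np.uint8)
    m=cv2.morphologyEx(m,cv2.MORPH_OPEN,np.ones((3,3)))
    n,l,st,ce=cv2.connectedComponentsWithStats(m);i=l[int(px[1]),int(px[0])]
    if i==0: return None
    k=max(cv2.findContours((l==i).astype(np.uint8),0,2)[0],key=cv2.contourArea);b=cv2.minAreaRect(k)
    S=6;x0,y0,ww,hh=st[i][:4]+np.array([-8,-8,16,16])
    M=cv2.resize((l[max(y0,0):y0+hh,x0:x0+ww]==i).astype(np.uint8)*255,None,fx=S,fy=S)>127;y0=max(y0,0)
    q=unproj(c,cv2.boxPoints(b),zb+.018);e=q[1]-q[0];f=q[2]-q[1];e=e if np.hypot(*e[:2])>np.hypot(*f[:2]) else f
    def cost(v):
        a=v[2];B=np.array([[i,j] for i in(-L/2,L/2) for j in(-.011,.011)])@np.array([[np.cos(a),np.sin(a)],[-np.sin(a),np.cos(a)]])+np.array(v[:2])*1
        X=np.r_[np.c_[B,[zb]*4],np.c_[B,[zb+.018]*4]]
        u=((proj(c,X)-[x0,y0]+.5)*S*16).astype(np.int32)
        I=np.zeros(M.shape,np.uint8);cv2.fillConvexPoly(I,cv2.convexHull(u),1,shift=4);return (I.astype(bool)^M).sum()/S/S
    v0=np.r_[q.mean(0)[:2],np.arctan2(e[1],e[0])]
    r=minimize(cost,v0,method="Nelder-Mead",options=dict(initial_simplex=v0+np.array([[0,0,0],[.005,0,0],[0,.005,0],[0,0,.1]]),xatol=1e-4,fatol=.05))
    return r.x,r.fun,st[i][4]
CELLS={"shortA":((432,40),.036),"medA":((312,43),.050),"medB":((200,170),.050),"longA":((323,251),.064),"longB":((427,245),.064)}
E
python3 - <<'E'
from h import *
s=json.load(open("w6.json"));im=cv2.imread("pics/w6.png")
for n,(px,L) in CELLS.items():
    r=[cellpose(im,s,px,k) for k in(.036,.050,.064)]
    print(n,[round(x[1]) for x in r],r[0][2],r[[.036,.05,.064].index(L)][0].round(4))
c=cam("wrist",s);print(unproj(c,[[428,154]],.036),unproj(c,[[218,271]],.021))
E
```

```text
shortA [273, 458, 446] 1153 [ 0.5543 -0.3667 -1.7511]
medA [436, 227, 579] 1600 [ 0.5705 -0.2637 -1.068 ]
medB [366, 254, 529] 1328 [ 0.4832 -0.1391 -2.4991]
longA [695, 403, 250] 1477 [ 0.3828 -0.2376 -1.6252]
longB [625, 332, 258] 1492 [ 0.3705 -0.3375 -1.912 ]
[[ 0.45905599 -0.34676749  0.036     ]] [[ 0.38502674 -0.13195288  0.021     ]]
```

```bash
python3 -m pendant '[[50,-0.037,0.011,-0.01,0,0,-0.12],[50,-0.037,0.011,-0.02,0,0,-0.24],[50,-0.037,0.011,-0.03,0,0,-0.36],[50,-0.037,0.011,-0.04,0,0,-0.48],[50,-0.037,0.011,-0.05,0,0,-0.6],[50,-0.037,0.011,-0.06,0,0,-0.72],[50,-0.037,0.011,-0.07,0,0,-0.84],[50,-0.037,0.011,-0.08,0,0,-0.96],[50,-0.037,0.011,-0.09,0,0,-1.08],[50,-0.037,0.011,-0.1,0,0,-1.2],[50,-0.037,0.011,-0.11,0,0,-1.32],[50,-0.037,0.011,-0.12,0,0,-1.433],[50,-0.037,0.011,-0.15,0,0,-1.433],[50,-0.037,0.011,-0.17,0,0,-1.433],[50,-0.037,0.011,-0.17,0,0,-1.433]]'
python3 - <<'E'
from h import *
s=state();im=camera("wrist");cv2.imwrite("pics/w7.png",im[:,:,::-1]);print(s["position"],Ro.from_rotvec(s["orientation"]).as_matrix().round(3)[:2,0])
c=cam("wrist",s);m=np.array([[.3828,-.2376,.021]]);print(proj(c,m))
C=camera_params("wrist")["mount"]
# row of short1 far end
Ri=np.linalg.inv(C);K=c["K"]
for dx in(-.005,0,.005):
  v=Ri@np.array([.018+dx,0,.173,1]);print(dx,v[:3]/v[2]*386.3+[326.5,243.3,0])
E
```

```text
time_s: 10.77
position: [0.3822, -0.2354, 0.2305]
orientation: [2.164, -2.277, -0.011]
contact_force: [-0.5, 0.9, -0.1]
finger_gap: 0.044
grip_force: 0.0
[ 0.38218488 -0.23541209  0.23047927] [-0.051 -0.999]
[[320.00712181 274.57434628]]
-0.005 [322.89047053 281.54345262 386.3       ]
0 [322.86194276 270.22836351 386.3       ]
0.005 [322.83294962 258.72868892 386.3       ]
```

View pics/w7.png

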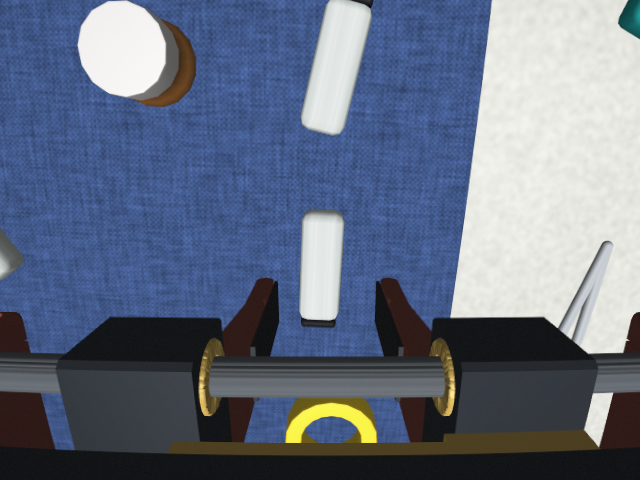

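```bash
python3 -m pendant '[[50,0,-0.002,-0.012,0,0,0],[50,0,-0.002,-0.024,0,0,0],[50,0,-0.002,-0.032,0,0,0],[50,0,-0.002,-0.0365,0,0,0],[50,0,-0.002,-0.0365,0,0,0],[50,0,-0.002,-0.0365,0,0,0],[10,0,-0.002,-0.0365,0,0,0],[10,0,-0.002,-0.0365,0,0,0],[10,0,-0.002,-0.0365,0,0,0],[10,0,-0.002,-0.0365,0,0,0],[10,0,-0.002,-0.0365,0,0,0],[10,0,-0.002,-0.0365,0,0,0],[10,0,-0.002,-0.02,0,0,0],[10,0,-0.002,0.02,0,0,0],[10,0,-0.002,0.04,0,0,0],[10,0,-0.002,0.04,0,0,0]]'
cat >> h.py <<'E'
P=np.array([0.5331,0.1644,-0.1921])
def tt(x):
    a=P[2];return (np.array(x)[:2]-P[:2])@np.array([[np.cos(a),-np.sin(a)],[np.sin(a),np.cos(a)]])
def dxheld(L,hb=.009):
    s=state();im=camera("wrist")[:,:,::-1].copy();h=cv2.cvtColor(im,cv2.COLOR_BGR2HSV)
    nb=(h[...,1]<95)|(h[...,2]<45);col=nb[:330,316:336].mean(1)>.5
    r=325
    while col[r] and r>0: r-=1
    c=camera_params("wrist");R=np.linalg.inv(c["mount"])
    f=lambda dx:(lambda v:v[1]/v[2]*c["fy"]+c["cy"])(R@np.array([dx+L/2,0,.182+hb,1]))
    g=np.linspace(-.02,.02,401);dx=g[np.argmin(abs(np.array([f(x) for x in g])-(r+1)))]
    return im,r+1,dx,s
def place(x,y,dx,s):
    "world shift and turn from now to put a held cell (dx ahead of TCP) at tester x,y"
    t=tw(P,[x-dx,y])[0];R=Ro.from_rotvec(s["orientation"]).as_matrix();yaw=np.arctan2(R[1,0],R[0,0])
    return np.r_[t,.2125]-s["position"],P[2]-yaw,yaw
E
python3 - <<'E'
from h import *
im,r,dx,s=dxheld(.064);cv2.imwrite("pics/w8.png",im);print(r,dx,s["position"],s["finger_gap"],place(.058,-.032,dx,s))
E
```

```text
time_s: 12.15
position: [0.3847, -0.2414, 0.2765]
orientation: [-2.161, 2.279, -0.011]
contact_force: [0.6, -0.1, -0.2]
finger_gap: 0.0217
grip_force: 29.6
235 -0.003300000000000001 [ 0.38466483 -0.24141444  0.27651613] 0.021685719193608472 (array([ 0.20249813,  0.36269963, -0.06401613]), np.float64(1.4320851549131588), np.float64(-1.6241851549131587))
```

```bash
python3 -m pendant '[[10,0.016,0.03,0,0,0,0.12],[10,0.032,0.06,0,0,0,0.24],[10,0.049,0.09,0,0,0,0.36],[10,0.066,0.12,0,0,0,0.48],[10,0.083,0.15,0,0,0,0.6],[10,0.1,0.18,0,0,0,0.72],[10,0.117,0.21,0,0,0,0.84],[10,0.134,0.24,0,0,0,0.96],[10,0.151,0.27,0,0,0,1.08],[10,0.168,0.3,0,0,0,1.2],[10,0.185,0.33,0,0,0,1.32],[10,0.201,0.363,-0.01,0,0,1.432],[10,0.201,0.363,-0.03,0,0,1.432],[10,0.201,0.363,-0.04,0,0,1.432],[10,0.201,0.363,-0.04,0,0,1.432],[10,0.201,0.363,-0.04,0,0,1.432],[10,0.201,0.363,-0.04,0,0,1.432]]'
cat > chk.py <<'E'
from h import *
import sys
x,y,dx=map(float,sys.argv[1:4]);s=state();print(s["position"].round(4),place(x,y,dx,s)[0].round(4),round(place(x,y,dx,s)[1],3),s["finger_gap"])
im=camera("wrist");cv2.imwrite("pics/"+sys.argv[4]+".png",im[:,:,::-1])
E
python3 chk.py .058 -.032 -.0022 w9
```

```text
time_s: 13.62
position: [0.5839, 0.1216, 0.2329]
orientation: [3.127, -0.304, -0.002]
contact_force: [0.1, -0.6, -0.4]
finger_gap: 0.0216
grip_force: 29.6
[0.5839 0.1216 0.2329] [ 0.0021 -0.0001 -0.0204] 0.002 0.02160390097544326
```

View pics/w9.png

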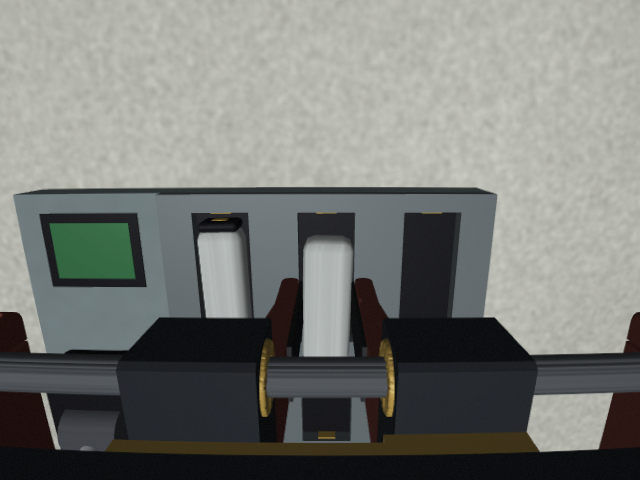

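```bash
python3 -m pendant '[[10,0.002,0,0,0,0,0],[10,0.002,0,-0.008,0,0,0],[10,0.002,0,-0.014,0,0,0],[10,0.002,0,-0.0195,0,0,0],[10,0.002,0,-0.0195,0,0,0],[10,0.002,0,-0.0195,0,0,0],[10,0.002,0,-0.0195,0,0,0]]'
```

```text
time_s: 14.25
position: [0.5862, 0.1226, 0.2132]
orientation: [3.127, -0.301, -0.001]
contact_force: [0.3, -0.3, -0.1]
finger_gap: 0.0215
grip_force: 30.0
```

```bash
python3 -m pendant '[[40,0,0,0,0,0,0],[40,0,0,0,0,0,0],[40,0,0,0,0,0,0],[40,0,0,0.03,0,0,0],[40,0,0,0.07,0,0,0],[50,-0.015,-0.03,0.09,0,0,0.12],[50,-0.03,-0.065,0.09,0,0,0.24],[50,-0.047,-0.1,0.09,0,0,0.36],[50,-0.064,-0.136,0.09,0,0,0.48],[50,-0.081,-0.172,0.09,0,0,0.6],[50,-0.098,-0.208,0.09,0,0,0.72],[50,-0.115,-0.244,0.09,0,0,0.84],[50,-0.132,-0.28,0.09,0,0,0.96],[50,-0.149,-0.316,0.09,0,0,1.08],[50,-0.166,-0.352,0.09,0,0,1.2],[50,-0.183,-0.388,0.09,0,0,1.32],[50,-0.2,-0.424,0.08,0,0,1.42],[50,-0.2155,-0.46,0.06,0,0,1.42],[50,-0.2155,-0.46,0.06,0,0,1.42],[50,-0.2155,-0.46,0.06,0,0,1.42]]'
cat >> h.py <<'E'
def near(L,name):
    "fit the cell lying below the grasp point; give shift to grasp"
    s=state();im=camera("wrist")[:,:,::-1].copy();cv2.imwrite(f"pics/{name}.png",im);c=cam("wrist",s)
    h=cv2.cvtColor(im,cv2.COLOR_BGR2HSV);m=((h[...,1]<95)|(h[...,2]<45)).astype(np.uint8);m=cv2.morphologyEx(m,cv2.MORPH_OPEN,np.ones((3,3)))
    R=Ro.from_rotvec(s["orientation"]).as_matrix();yaw=np.arctan2(R[1,0],R[0,0]);e=proj(c,np.r_[s["position"][:2],.021])[0];n,l,st,ce=cv2.connectedComponentsWithStats(m)
    print("pos",s["position"].round(4),"yaw",yaw.round(3),"gap",round(s["finger_gap"],4),"expect px",e.round())
    for i in range(1,n):
        if 200<st[i][4]<14000 and np.hypot(*(ce[i]-e))<90:
            yy,xx=np.where(l==i);j=len(xx)//2;v,f,a=cellpose(im,s,(xx[j],yy[j]),L)
            d=(v[2]-yaw+np.pi/2)%np.pi-np.pi/2
            print("comp",ce[i].round(),st[i].tolist(),"fit",v.round(4),round(f),"shift",(v[:2]-s["position"][:2]).round(4),"turn",d.round(3),"dz",(.194-s["position"][2]).round(4))
E
python3 -c 'from h import *;near(.064,"w10")'
```

```text
time_s: 15.92
position: [0.3692, -0.3417, 0.2725]
orientation: [2.57, 1.805, -0.002]
contact_force: [0.5, -0.4, 0.6]
finger_gap: 0.0439
grip_force: 0.0
pos [ 0.3692 -0.3417  0.2725] yaw 1.224 gap 0.0439 expect px [329. 256.]
comp [328. 246.] [309, 197, 38, 100, 3347] fit [ 0.3698 -0.339  -1.8674] 327 shift [0.0006 0.0026] turn 0.05 dz -0.0785
```

```bash
python3 -m pendant '[[50,0.0005,0.0025,-0.02,0,0,0.05],[50,0.0005,0.0025,-0.04,0,0,0.05],[50,0.0005,0.0025,-0.06,0,0,0.05],[50,0.0005,0.0025,-0.072,0,0,0.05],[50,0.0005,0.0025,-0.0785,0,0,0.05],[50,0.0005,0.0025,-0.0785,0,0,0.05],[50,0.0005,0.0025,-0.0785,0,0,0.05],[10,0.0005,0.0025,-0.0785,0,0,0.05],[10,0.0005,0.0025,-0.0785,0,0,0.05],[10,0.0005,0.0025,-0.0785,0,0,0.05],[10,0.0005,0.0025,-0.0785,0,0,0.05],[10,0.0005,0.0025,-0.0785,0,0,0.05],[10,0.0005,0.0025,-0.0785,0,0,0.05],[10,0.0005,0.0025,-0.06,0,0,0.05],[10,0.0005,0.0025,-0.03,0,0,0.05],[10,0.0005,0.0025,0,0,0,0.05],[10,0.0005,0.0025,0,0,0,0.05],[10,0.0005,0.0025,0,0,0,0.05]]'
cat >> h.py <<'E'
def after(L,x,y,name):
    im,r,dx,s=dxheld(L);cv2.imwrite(f"pics/{name}.png",im);dx+=.0011;a=place(x,y,dx,s)
    print("row",r,"dx",round(dx,4),s["position"].round(4),"gap",round(s["finger_gap"],4),"shift",a[0].round(4),"turn",a[1].round(3))
E
python3 -c 'from h import *;after(.064,.058,-.084,"w11")'
```

```text
time_s: 17.47
position: [0.3718, -0.3355, 0.2751]
orientation: [2.519, 1.871, 0.0]
contact_force: [-0.4, 0.1, -1.3]
finger_gap: 0.0215
grip_force: 30.0
row 239 dx -0.004 [ 0.3718 -0.3355  0.2751] gap 0.0215 shift [ 0.2061  0.4056 -0.0626] turn -1.47
```

```bash
python3 -m pendant '[[10,0.016,0.032,0,0,0,-0.12],[10,0.032,0.064,0.01,0,0,-0.24],[10,0.049,0.096,0.01,0,0,-0.36],[10,0.066,0.13,0.01,0,0,-0.48],[10,0.083,0.164,0.01,0,0,-0.6],[10,0.1,0.198,0.01,0,0,-0.72],[10,0.117,0.232,0.01,0,0,-0.84],[10,0.134,0.266,0.01,0,0,-0.96],[10,0.151,0.3,0.01,0,0,-1.08],[10,0.168,0.334,0,0,0,-1.2],[10,0.185,0.368,0,0,0,-1.32],[10,0.206,0.4056,-0.01,0,0,-1.42],[10,0.206,0.4056,-0.03,0,0,-1.47],[10,0.206,0.4056,-0.04,0,0,-1.47],[10,0.206,0.4056,-0.04,0,0,-1.47],[10,0.206,0.4056,-0.04,0,0,-1.47],[10,0.206,0.4056,-0.04,0,0,-1.47]]'
python3 chk.py .058 -.084 -.004 w12
```

```text
time_s: 18.93
position: [0.5767, 0.0696, 0.2333]
orientation: [3.127, -0.3, -0.003]
contact_force: [-0.2, -0.1, -0.5]
finger_gap: 0.0218
grip_force: 30.0
[0.5767 0.0696 0.2333] [ 0.0012  0.0005 -0.0208] -0.001 0.021831936142782112
```

View pics/w12.png

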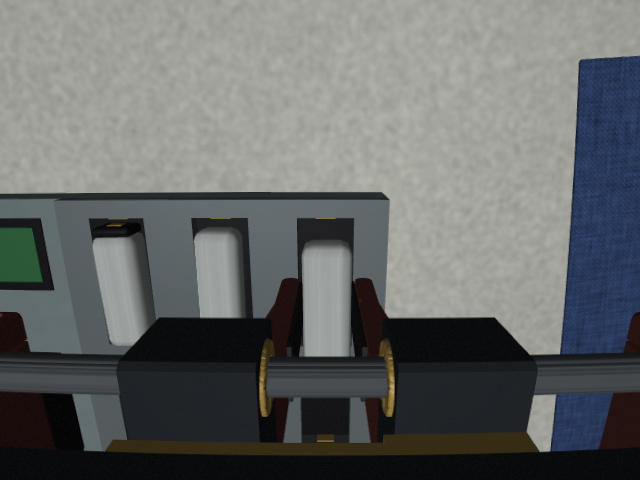

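```bash
python3 -m pendant '[[10,0.001,0.0005,0,0,0,0],[10,0.001,0.0005,-0.008,0,0,0],[10,0.001,0.0005,-0.014,0,0,0],[10,0.001,0.0005,-0.020,0,0,0],[10,0.001,0.0005,-0.020,0,0,0],[10,0.001,0.0005,-0.020,0,0,0],[10,0.001,0.0005,-0.020,0,0,0]]'
```

```text
time_s: 19.57
position: [0.5783, 0.0712, 0.2134]
orientation: [-3.127, 0.301, 0.001]
contact_force: [-0.1, -0.7, -0.2]
finger_gap: 0.0215
grip_force: 30.0
```

```bash
python3 -m pendant '[[40,0,0,0,0,0,0],[40,0,0,0,0,0,0],[40,0,0,0,0,0,0],[40,0,0,0.03,0,0,0],[40,0,0,0.07,0,0,0],[50,0,-0.03,0.09,0,0,-0.1],[50,0,-0.06,0.09,0,0,-0.2],[50,0,-0.1,0.09,0,0,-0.3],[50,-0.002,-0.136,0.09,0,0,-0.4],[50,-0.003,-0.172,0.09,0,0,-0.5],[50,-0.004,-0.208,0.09,0,0,-0.6],[50,-0.005,-0.244,0.09,0,0,-0.7],[50,-0.006,-0.28,0.09,0,0,-0.8],[50,-0.007,-0.316,0.08,0,0,-0.876],[50,-0.008,-0.335,0.06,0,0,-0.876],[50,-0.008,-0.335,0.06,0,0,-0.876],[50,-0.008,-0.335,0.06,0,0,-0.876]]'
python3 -c 'from h import *;near(.050,"w13")'
```

```text
time_s: 20.98
position: [0.5696, -0.2644, 0.2726]
orientation: [-2.702, 1.602, 0.004]
contact_force: [0.5, -0.3, 0.6]
finger_gap: 0.0435
grip_force: 0.0
pos [ 0.5696 -0.2644  0.2726] yaw -1.07 gap 0.0435 expect px [324. 254.]
comp [321. 249.] [304, 209, 36, 79, 2580] fit [ 0.5715 -0.264   2.0949] 342 shift [0.0018 0.0004] turn 0.024 dz -0.0786
```

```bash
python3 -m pendant '[[50,0.0015,0.0005,-0.02,0,0,0.024],[50,0.0015,0.0005,-0.04,0,0,0.024],[50,0.0015,0.0005,-0.06,0,0,0.024],[50,0.0015,0.0005,-0.072,0,0,0.024],[50,0.0015,0.0005,-0.0785,0,0,0.024],[50,0.0015,0.0005,-0.0785,0,0,0.024],[50,0.0015,0.0005,-0.0785,0,0,0.024],[10,0.0015,0.0005,-0.0785,0,0,0.024],[10,0.0015,0.0005,-0.0785,0,0,0.024],[10,0.0015,0.0005,-0.0785,0,0,0.024],[10,0.0015,0.0005,-0.0785,0,0,0.024],[10,0.0015,0.0005,-0.0785,0,0,0.024],[10,0.0015,0.0005,-0.0785,0,0,0.024],[10,0.0015,0.0005,-0.06,0,0,0.024],[10,0.0015,0.0005,-0.03,0,0,0.024],[10,0.0015,0.0005,0,0,0,0.024],[10,0.0015,0.0005,0,0,0,0.024],[10,0.0015,0.0005,0,0,0,0.024]]'
python3 -c 'from h import *;after(.050,-.014,-.084,"w14")'
```

```text
time_s: 22.53
position: [0.5726, -0.2637, 0.2754]
orientation: [2.723, -1.567, 0.006]
contact_force: [0.2, -0.7, -1.6]
finger_gap: 0.0218
grip_force: 30.0
row 246 dx -0.0012 [ 0.5726 -0.2637  0.2754] gap 0.0218 shift [-0.0681  0.3481 -0.0629] turn 0.852
```

```bash
python3 -m pendant '[[10,-0.007,0.035,0,0,0,0.1],[10,-0.014,0.07,0,0,0,0.2],[10,-0.021,0.105,0,0,0,0.3],[10,-0.028,0.14,0,0,0,0.4],[10,-0.035,0.175,0,0,0,0.5],[10,-0.042,0.21,0,0,0,0.6],[10,-0.049,0.245,0,0,0,0.7],[10,-0.056,0.28,0,0,0,0.8],[10,-0.063,0.315,0,0,0,0.852],[10,-0.068,0.348,-0.01,0,0,0.852],[10,-0.068,0.348,-0.03,0,0,0.852],[10,-0.068,0.348,-0.04,0,0,0.852],[10,-0.068,0.348,-0.04,0,0,0.852],[10,-0.068,0.348,-0.04,0,0,0.852]]'
python3 chk.py -.014 -.084 -.0012 w15
```

```text
time_s: 23.75
position: [0.5034, 0.0841, 0.2324]
orientation: [3.126, -0.302, -0.005]
contact_force: [-0.3, 0.0, 0.4]
finger_gap: 0.0217
grip_force: 30.0
[0.5034 0.0841 0.2324] [ 0.0011  0.0003 -0.0199] 0.001 0.021677633324187956
```

```bash
python3 -m pendant '[[10,0.001,0,0,0,0,0],[10,0.001,0,-0.008,0,0,0],[10,0.001,0,-0.014,0,0,0],[10,0.001,0,-0.019,0,0,0],[10,0.001,0,-0.019,0,0,0],[10,0.001,0,-0.019,0,0,0],[10,0.001,0,-0.019,0,0,0]]'
```

```text
time_s: 24.38
position: [0.5049, 0.0847, 0.2146]
orientation: [-3.127, 0.302, 0.0]
contact_force: [0.3, -0.5, 0.0]
finger_gap: 0.0213
grip_force: 30.0
```

```bash
python3 -m pendant '[[10,0,0,-0.0015,0,0,0],[40,0,0,-0.0015,0,0,0],[40,0,0,-0.0015,0,0,0],[40,0,0,-0.0015,0,0,0],[40,0,0,0.03,0,0,0],[40,0,0,0.07,0,0,0],[50,-0.002,-0.025,0.09,0,0,0.1],[50,-0.004,-0.05,0.09,0,0,0.2],[50,-0.007,-0.075,0.09,0,0,0.3],[50,-0.01,-0.1,0.09,0,0,0.4],[50,-0.013,-0.13,0.09,0,0,0.5],[50,-0.016,-0.16,0.09,0,0,0.6],[50,-0.018,-0.19,0.09,0,0,0.7],[50,-0.022,-0.224,0.08,0,0,0.8],[50,-0.022,-0.224,0.058,0,0,0.835],[50,-0.022,-0.224,0.058,0,0,0.835],[50,-0.022,-0.224,0.058,0,0,0.835]]'
python3 -c 'from h import *;near(.050,"w16")'
```

```text
time_s: 25.8
position: [0.4821, -0.1391, 0.272]
orientation: [-2.98, -0.988, 0.004]
contact_force: [0.4, -0.2, -0.3]
finger_gap: 0.0441
grip_force: 0.0
pos [ 0.4821 -0.1391  0.272 ] yaw 0.64 gap 0.0441 expect px [330. 255.]
comp [331. 247.] [313, 209, 37, 79, 2613] fit [ 0.4832 -0.1386  0.5847] 323 shift [0.0011 0.0005] turn -0.056 dz -0.078
```

```bash
python3 -m pendant '[[50,0.001,0.0005,-0.02,0,0,-0.056],[50,0.001,0.0005,-0.04,0,0,-0.056],[50,0.001,0.0005,-0.06,0,0,-0.056],[50,0.001,0.0005,-0.072,0,0,-0.056],[50,0.001,0.0005,-0.078,0,0,-0.056],[50,0.001,0.0005,-0.078,0,0,-0.056],[50,0.001,0.0005,-0.078,0,0,-0.056],[10,0.001,0.0005,-0.078,0,0,-0.056],[10,0.001,0.0005,-0.078,0,0,-0.056],[10,0.001,0.0005,-0.078,0,0,-0.056],[10,0.001,0.0005,-0.078,0,0,-0.056],[10,0.001,0.0005,-0.078,0,0,-0.056],[10,0.001,0.0005,-0.078,0,0,-0.056],[10,0.001,0.0005,-0.06,0,0,-0.056],[10,0.001,0.0005,-0.03,0,0,-0.056],[10,0.001,0.0005,0,0,0,-0.056],[10,0.001,0.0005,0,0,0,-0.056],[10,0.001,0.0005,0,0,0,-0.056]]'
python3 -c 'from h import *;after(.050,-.014,-.032,"w17")'
```

```text
time_s: 27.35
position: [0.4846, -0.1391, 0.274]
orientation: [3.005, 0.908, 0.005]
contact_force: [-0.5, 0.5, -1.6]
finger_gap: 0.0215
grip_force: 30.0
row 244 dx -0.0003 [ 0.4846 -0.1391  0.274 ] gap 0.0215 shift [ 0.029   0.2747 -0.0615] turn -0.779
```

```bash
python3 -m pendant '[[10,0.003,0.033,0,0,0,-0.1],[10,0.006,0.067,0,0,0,-0.2],[10,0.01,0.1,0,0,0,-0.3],[10,0.014,0.133,0,0,0,-0.4],[10,0.018,0.167,0,0,0,-0.5],[10,0.022,0.2,0,0,0,-0.6],[10,0.025,0.235,0,0,0,-0.7],[10,0.029,0.2747,0,0,0,-0.779],[10,0.029,0.2747,-0.01,0,0,-0.779],[10,0.029,0.2747,-0.03,0,0,-0.779],[10,0.029,0.2747,-0.04,0,0,-0.779],[10,0.029,0.2747,-0.04,0,0,-0.779],[10,0.029,0.2747,-0.04,0,0,-0.779]]'
python3 chk.py -.014 -.032 -.0003 w18
```

```text
time_s: 28.48
position: [0.5121, 0.1352, 0.2312]
orientation: [3.126, -0.302, -0.006]
contact_force: [0.4, -0.8, 0.0]
finger_gap: 0.0216
grip_force: 30.0
[0.5121 0.1352 0.2312] [ 0.0015  0.0004 -0.0187] 0.001 0.02159675424176122
```

```bash
python3 -m pendant '[[10,0.001,0,0,0,0,0],[10,0.001,0,-0.008,0,0,0],[10,0.001,0,-0.014,0,0,0],[10,0.001,0,-0.019,0,0,0],[10,0.001,0,-0.019,0,0,0],[10,0.001,0,-0.019,0,0,0],[10,0.001,0,-0.019,0,0,0]]'
```

```text
time_s: 29.12
position: [0.5139, 0.1359, 0.2136]
orientation: [-3.127, 0.301, 0.0]
contact_force: [0.3, -0.7, -0.8]
finger_gap: 0.0215
grip_force: 30.0
```

```bash
python3 -m pendant '[[40,0,0,0,0,0,0],[40,0,0,0,0,0,0],[40,0,0,0,0,0,0],[40,0,0,0.03,0,0,0],[40,0,0,0.07,0,0,0],[50,0.002,-0.03,0.09,0,0,-0.12],[50,0.005,-0.066,0.09,0,0,-0.24],[50,0.008,-0.102,0.09,0,0,-0.36],[50,0.011,-0.138,0.09,0,0,-0.48],[50,0.014,-0.174,0.09,0,0,-0.6],[50,0.017,-0.21,0.09,0,0,-0.72],[50,0.02,-0.246,0.09,0,0,-0.84],[50,0.023,-0.282,0.09,0,0,-0.96],[50,0.026,-0.318,0.09,0,0,-1.08],[50,0.029,-0.354,0.09,0,0,-1.2],[50,0.032,-0.39,0.09,0,0,-1.32],[50,0.035,-0.426,0.09,0,0,-1.44],[50,0.038,-0.462,0.08,0,0,-1.559],[50,0.04,-0.503,0.07,0,0,-1.559],[50,0.04,-0.503,0.058,0,0,-1.559]]'
python3 -m pendant '[[50,0,0,0,0,0,0],[50,0,0,0,0,0,0],[50,0,0,0,0,0,0]]'
python3 -c 'from h import *;near(.036,"w19")'
```

```text
time_s: 30.78
position: [0.5546, -0.3744, 0.2724]
orientation: [2.007, -2.416, 0.013]
contact_force: [0.2, -1.0, -0.9]
finger_gap: 0.0437
grip_force: 0.0
time_s: 31.03
position: [0.5538, -0.3657, 0.2718]
orientation: [-2.013, 2.411, 0.002]
contact_force: [0.3, -0.2, 0.8]
finger_gap: 0.0442
grip_force: 0.0
pos [ 0.5538 -0.3657  0.2718] yaw -1.75 gap 0.0442 expect px [324. 257.]
comp [321. 248.] [304, 220, 37, 58, 1886] fit [ 0.5552 -0.3677 -1.8194] 307 shift [ 0.0013 -0.002 ] turn -0.069 dz -0.0778
```

```bash
python3 -m pendant '[[50,0.001,-0.002,-0.02,0,0,-0.06],[50,0.001,-0.002,-0.04,0,0,-0.06],[50,0.001,-0.002,-0.06,0,0,-0.06],[50,0.001,-0.002,-0.072,0,0,-0.06],[50,0.001,-0.002,-0.078,0,0,-0.06],[50,0.001,-0.002,-0.078,0,0,-0.06],[50,0.001,-0.002,-0.078,0,0,-0.06],[10,0.001,-0.002,-0.078,0,0,-0.06],[10,0.001,-0.002,-0.078,0,0,-0.06],[10,0.001,-0.002,-0.078,0,0,-0.06],[10,0.001,-0.002,-0.078,0,0,-0.06],[10,0.001,-0.002,-0.078,0,0,-0.06],[10,0.001,-0.002,-0.078,0,0,-0.06],[10,0.001,-0.002,-0.06,0,0,-0.06],[10,0.001,-0.002,-0.03,0,0,-0.06],[10,0.001,-0.002,0,0,0,-0.06],[10,0.001,-0.002,0,0,0,-0.06],[10,0.001,-0.002,0,0,0,-0.06]]'
python3 -c 'from h import *;after(.036,-.072,-.032,"w20")'
```

```text
time_s: 32.58
position: [0.5556, -0.3696, 0.2736]
orientation: [-1.938, 2.471, -0.006]
contact_force: [-0.1, -0.7, -0.4]
finger_gap: 0.0215
grip_force: 30.0
row 263 dx -0.0013 [ 0.5556 -0.3696  0.2736] gap 0.0215 shift [-0.098   0.5161 -0.0611] turn 1.619
```

```bash
python3 -m pendant '[[10,-0.007,0.036,0,0,0,0.12],[10,-0.014,0.072,0,0,0,0.24],[10,-0.021,0.108,0,0,0,0.36],[10,-0.028,0.144,0,0,0,0.48],[10,-0.035,0.18,0,0,0,0.6],[10,-0.042,0.216,0,0,0,0.72],[10,-0.049,0.252,0,0,0,0.84],[10,-0.056,0.288,0,0,0,0.96],[10,-0.063,0.324,0,0,0,1.08],[10,-0.07,0.36,0,0,0,1.2],[10,-0.077,0.396,0,0,0,1.32],[10,-0.084,0.432,0,0,0,1.44],[10,-0.091,0.475,0,0,0,1.56],[10,-0.098,0.516,-0.01,0,0,1.619],[10,-0.098,0.516,-0.03,0,0,1.619],[10,-0.098,0.516,-0.04,0,0,1.619],[10,-0.098,0.516,-0.04,0,0,1.619],[10,-0.098,0.516,-0.04,0,0,1.619]]'
python3 chk.py -.072 -.032 -.0013 w21
```

```text
time_s: 34.13
position: [0.4559, 0.1469, 0.2303]
orientation: [3.126, -0.301, -0.006]
contact_force: [0.4, 0.3, 0.5]
finger_gap: 0.0213
grip_force: 30.0
[0.4559 0.1469 0.2303] [ 0.0017 -0.0004 -0.0178] -0.0 0.02130544799970221
```

View pics/w21.png

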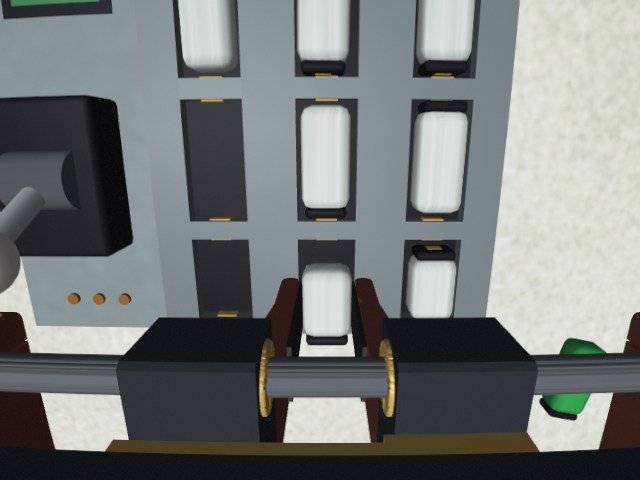

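```bash
python3 -m pendant '[[10,0.0015,0,0,0,0,0],[10,0.0015,0,-0.008,0,0,0],[10,0.0015,0,-0.013,0,0,0],[10,0.0015,0,-0.018,0,0,0],[10,0.0015,0,-0.018,0,0,0],[10,0.0015,0,-0.018,0,0,0],[10,0.0015,0,-0.018,0,0,0]]'
```

```text
time_s: 34.77
position: [0.4584, 0.1468, 0.2136]
orientation: [-3.127, 0.302, 0.0]
contact_force: [-0.2, -0.2, 0.1]
finger_gap: 0.0218
grip_force: 30.0
```

```bash
python3 -m pendant '[[40,0,0,0,0,0,0],[40,0,0,0,0,0,0],[40,0,0,0,0,0,0],[40,0,0,0.03,0,0,0],[40,0,0,0.07,0,0,0],[0,0,0,0.11,0,0,0],[0,0.004,0.04,0.11,0,0,0],[0,0.008,0.08,0.11,0,0,0],[0,0.0115,0.1215,0.11,0,0,0],[0,0.0115,0.1215,0.11,0,0,0],[0,0.0115,0.1215,0.11,0,0,0],[0,0.0115,0.1215,0.08,0,0,0],[0,0.0115,0.1215,0.055,0,0,0],[0,0.0115,0.1215,0.041,0,0,0],[0,0.0115,0.1215,0.041,0,0,0],[0,0.0115,0.1215,0.041,0,0,0]]'
python3 -c 'from h import *
s=state();print(s["position"],tt(s["position"]));print([tt(w(cam("top"),d["xyz"])) for d in (camera("top") is not None) and landmark_of("switch_tip","top")[:1]])'
```

```text
time_s: 36.1
position: [0.4694, 0.2672, 0.254]
orientation: [3.125, -0.303, -0.004]
contact_force: [-0.0, 0.5, -0.0]
finger_gap: 0.0003
grip_force: 0.0
[0.46942784 0.2671539  0.25399092] [-0.08211878  0.08870746]
[array([-0.04456732,  0.09173402])]
```

```bash
python3 -c 'from h import *
cv2.imwrite("pics/t22.png",cv2.resize(camera("top")[140:330,160:520,::-1],None,fx=2.2,fy=2.2,interpolation=cv2.INTER_CUBIC))'
```

```text
(no output)
```

View pics/t22.png

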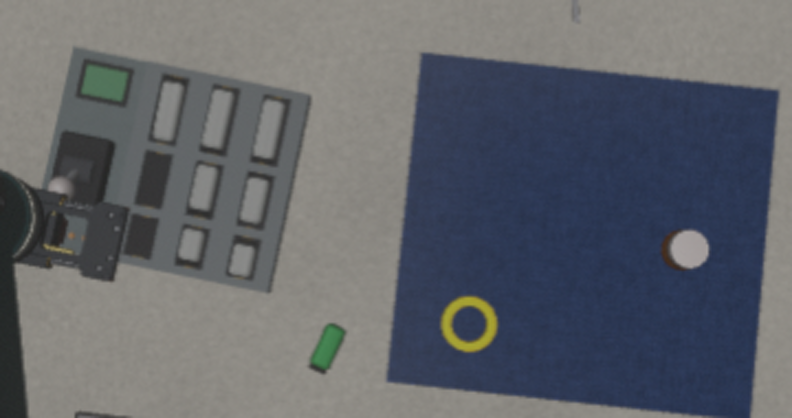

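```bash
python3 -m pendant '[[0,0.01,-0.001,0,0,0,0],[0,0.02,-0.003,0,0,0,0],[0,0.03,-0.005,0,0,0,0],[0,0.04,-0.007,0,0,0,0],[0,0.05,-0.009,0,0,0,0],[0,0.058,-0.0105,0,0,0,0],[0,0.062,-0.0115,0,0,0,0],[0,0.065,-0.012,0,0,0,0],[0,0.065,-0.012,0,0,0,0],[0,0.065,-0.012,0,0,0,0]]'
```

```text
time_s: 37.08
position: [0.5335, 0.2567, 0.2542]
orientation: [3.127, -0.302, -0.008]
contact_force: [-7.1, 2.8, 4.5]
finger_gap: 0.0006
grip_force: 4.2
```

```bash
python3 -m pendant '[[0,0.0015,0,0,0,0,0],[0,0.0015,0,0,0,0,0],[0,0.0015,0,0,0,0,0]]'; python3 -m pendant '[[0,-0.01,0.002,0,0,0,0],[0,-0.02,0.004,0,0,0,0],[0,-0.03,0.006,0.03,0,0,0],[0,-0.04,0.007,0.07,0,0,0],[0,-0.04,0.007,0.11,0,0,0],[0,-0.04,0.007,0.13,0,0,0],[0,-0.04,0.007,0.13,0,0,0],[0,-0.04,0.007,0.13,0,0,0]]'
python3 -c 'from h import *
im=camera("wrist");cv2.imwrite("pics/w23.png",im[:,:,::-1]);s=state()
print([tt(w(cam("wrist",s),d["xyz"])) for d in landmark_of("switch_tip","wrist")[:1]],[w(cam("wrist",s),d["xyz"])[2] for d in landmark_of("switch_tip","wrist")[:1]])
print(tt(unproj(cam("wrist",s),[[0,0]],0)[0]))
print(proj(cam("wrist",s),[[*tw(P,[.004,.09])[0],.0879]]))'
```

```text
time_s: 37.33
position: [0.534, 0.2567, 0.2542]
orientation: [3.126, -0.302, -0.011]
contact_force: [-10.8, 4.2, 8.0]
finger_gap: 0.0005
grip_force: 5.7
time_s: 38.0
position: [0.4967, 0.2636, 0.386]
orientation: [-3.125, 0.301, -0.006]
contact_force: [0.1, 0.5, -0.2]
finger_gap: 0.0002
grip_force: 0.0
[array([0.00106955, 0.08905401])] [np.float64(0.0862804393523379)]
[0.13948778 0.37937369]
[[326.84500618 154.89990203]]
```

View pics/w23.png

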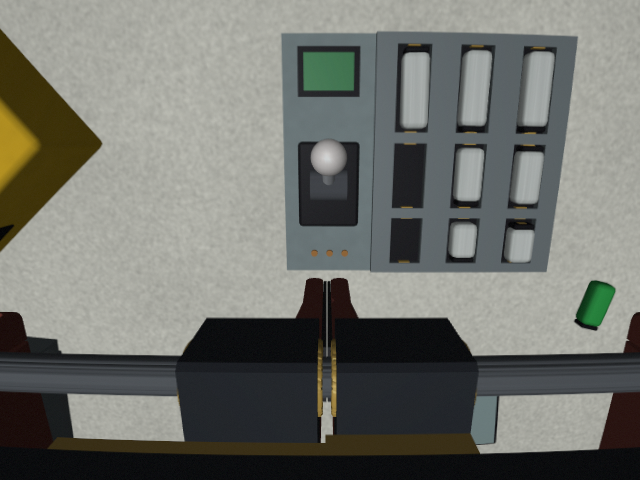

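```bash
python3 -c 'from cell import *
print(hand_in())'
```

```text
the job is handed in; nothing more can be done
None
```

The job is handed in: tester off, all five mat cells and the misplaced short cell laid in their own rows, tester back on, at 38 s of the 210 s; the tape and jar look unmoved in the last overhead picture, and I never worked near the screwdriver.

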